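Clear and open a filter housing of unknown thread hand

ROBOT

A 7-joint arm with a two-finger parallel gripper is mounted at the origin on the work surface. World frame = base frame: x ahead of the robot, y to its left, z up, the work surface at z = 0. Lengths are in mm, angles in rad, forces in N, time in s.
With the tool pointing down it reaches from about 400 to 850 mm from the base axis. Payload 10.4 kg.
Tool frame: the origin (TCP) lies midway between the tips of the shut fingers; the grasp point (between the pads) lies 19 mm behind it; z points along the fingers, y is the direction in which the jaws open and shut (so a half turn about z gives the same grasp; the last joint's range is limited). The gripper opens to 85 mm and grips with 20 to 120 N. Pads are 22 mm wide; open, the fingers measure 114 mm over their backs; the gripper's body (76 mm by 85 mm) begins 54 mm behind the grasp point. The pads swing forward as they close: fully open they stand 13 mm farther back than shut.
Start: joints at [-1.125, 0.332, -0.065, 1.46, 0.022, 1.35, -0.088], TCP at [282.376, 557.597, 231.338] pointing down, gripper open.
Joint ranges: [-2.6, 2.6], [-0.5, 2.12], [-1.47, 1.34], [0.16, 2.42], [-1.27, 4.41], [0.06, 2.06], [-2.6, 2.6]. Speed limits (rad/s): [2.22, 2.22, 2.79, 2.79, 3.14, 3.14, 3.14].

INTERFACE

Orientations are given as a rotation vector (axis times angle).
In Python, from station import robot gives the robot as it stands.
- The arm moves only by the tool play_rows, never from a script. Its argument "targets" is a list that holds one entry, the list of rows, each a list of 7 numbers: the shift along the tool's x, y, z in m, then the turn, a rotation vector about the tool's x, y, z in rad, then the opening, from 0 (shut) to 1 (fully open). A call has 1 to 20 rows; each row is the pose to reach, as a shift and turn from the pose commanded when the call began, along the tool's axes at that moment; what a row does not reach only later rows make up. A row lasts 1/12 s, in which the tool goes at most 41.7 mm and 7.16 degrees, less where a joint would pass 70% of its speed; a pose out of reach is approached as far as the arm can. A call with a gripper value outside its range is refused whole. The fingers move at their own pace and stop on an object; the grip force is fixed at half the most. Time passes only in rows, so rows that repeat a pose let the fingers close. It gives the time, the measured TCP pose, the force and the opening at its end, in the units of the state.
- robot.get_state(): the state, without advancing time (a new reading comes with each control period).
- robot.capture(name): name is "scene" or "top"; returns a dict with "image" (480x640x3 uint8, red, green, blue), "range_z" (480x640 float32, mm along the optical axis (not along the pixel's ray), 0 where there is no reading), "K" (3x3 intrinsics, pixels), "pose" (4x4, takes a point from camera to world coordinates). Camera axes: x right, y down, z forward; pixel columns grow to the right and rows downward; lengths in mm; the calibration is good to about 2 mm. A picture is of the moment at which its call begins.
- robot.sign_off(): hands the job in, once; it reports no verdict.
The state is a dict: "time_s": time; "joint_pos": joint angles; "dq": joint speeds; "effort": joint torques, N m; "tcp_pos": TCP position; "tcp_rot": TCP orientation; "ft_force": force on the tool from outside, world axes, zero at the start; "wrist_torque": the same for the moment, N m; "width": finger opening in mm.
Only numpy, scipy, OpenCV 4.12 (cv2) and the standard library are available. Lean on these libraries where they do the work, as an engineer would, in place of code of your own. Each camera call takes 0.05 s, during which the arm holds its last target.

TASK

Stack the two brown filter cartons, the one lying on the red cap of the filter housing and the one on the bench, squarely on the white carton, so that the three make one straight column, without shifting the white carton or disturbing the other things. Then open the housing: its cap may have a left-hand or a right-hand thread, so try loosening it both ways, find the way it turns, and lift it off. Finish while still holding the cap in the gripper, at rest, at least 5 cm above the housing's top, clear of the housing and the cartons.

Things in the scene. Friction and masses are not known exactly. Their poses are not given: they have to be found in the camera images.
- housing: blue filter housing bolted to the bench: upright cylinder 100 mm in diameter on a round foot of 120 mm, 90 mm high, with a brass pipe stub (32 mm diameter, to 77 mm from the axis, centred 42 mm up) on either side along its y axis, and a grey valve block on its -x side (x -123 to -47 mm, 46 mm wide, 93 mm high, low brass and steel plugs on top). Fixed. Origin: centre of the foot on the bench.
- mouth (a point): centre of the housing's top face, 90 mm above the bench. A steel rim (76 mm outside diameter, 64 mm inside, 4 mm high) stands round the cap there. Axes as the housing.
- cap: red cap, 0.34 to 0.55 kg, painted metal, on the housing. Origin: centre of its flange's underside, which lies on the mouth while closed; z up the axis. Flange 63 mm diameter, 5 mm thick. A steel stem (10 mm diameter) below carries a cross bar 56 mm long along the cap's x, reaching 17 mm below the origin.
- cap_head (a point): centre of the cap's hexagonal head, 54 mm across flats, from 5 to 33 mm above the cap's origin (this point 19 mm above it). Two flats face the cap's +y and -y, the others lie 60 degrees on. The flat top bears a white pointer along the cap's +x. Axes as the cap.
- cap_thread (a point): centre of the cross bar, 13 mm below the cap's origin. Closed, the cap turns loosely but cannot be lifted; its pointer starts within 3 degrees of the housing's +x. One way it stops hard after less than 6 degrees; the other way it turns about 60 degrees to a hard stop, and lifts off 55 to 61 degrees from the housing x. Which way differs from start to start and cannot be seen.
- carton_a: closed cardboard carton 88 (its x) x 64 (its y) x 44 mm high, 0.13 to 0.25 kg, lying flat on top of the cap at the start. Origin: centre of its underside.
- carton_b: the same kind of carton, standing flat on the bench. Origin: centre of its underside.
- carton_base: white carton of the same size, flat on the bench: the foot of the column, to be stacked upon. Loose. Origin: centre of its underside.
- oil_bottle: bystander: yellow oil bottle, 52 mm diameter, 150 mm tall; origin: centre of its underside. Leave alone.
- wrench: bystander: steel wrench lying flat, about 150 mm long, origin at its middle underneath. Leave alone.
- coupling: bystander: brass pipe coupling, 32 mm diameter, 45 mm tall; origin: centre of its underside. Leave alone.
- tin: bystander: tin with a green label, 60 mm diameter, 75 mm tall; origin: centre of its underside. Leave alone.
- bearing: bystander: steel bearing ring lying flat, 52 mm diameter, 16 mm tall; origin: centre of its underside. Leave alone.
- grey_box: bystander: small grey box, 70 x 50 x 60 mm; origin: centre of its underside. Leave alone.
Things that resemble listed ones, but are neither listed nor needed, are in the scene too. What is shaped like the carton_b but purple is not meant. What is shaped like the carton_a but pink is not meant.

How it is judged (in metres and radians):
On the way, in this order (a step that is already met when the one before it is completed fails the run):
1. one carton stands squarely on the column's foot, let go (((horizontal distance between carton_a and carton_base below 0.012 m and angle between the x axis of carton_a and the x axis of carton_base, either way round below 0.17 rad and z of carton_a in the frame of carton_base between 0.04 and 0.048 m and contact force between the fingers and carton_a below 0.1 N) or (horizontal distance between carton_b and carton_base below 0.012 m and angle between the x axis of carton_b and the x axis of carton_base, either way round below 0.17 rad and z of carton_b in the frame of carton_base between 0.04 and 0.048 m and contact force between the fingers and carton_b below 0.1 N))), for 0.2 s.
2. both cartons stand squarely on the column, let go (((horizontal distance between carton_a and carton_base below 0.012 m and angle between the x axis of carton_a and the x axis of carton_base, either way round below 0.17 rad and z of carton_a in the frame of carton_base between 0.04 and 0.048 m and contact force between the fingers and carton_a below 0.1 N and horizontal distance between carton_b and carton_a below 0.012 m and angle between the x axis of carton_b and the x axis of carton_a, either way round below 0.17 rad and z of carton_b in the frame of carton_a between 0.04 and 0.048 m and contact force between the fingers and carton_b below 0.1 N) or (horizontal distance between carton_b and carton_base below 0.012 m and angle between the x axis of carton_b and the x axis of carton_base, either way round below 0.17 rad and z of carton_b in the frame of carton_base between 0.04 and 0.048 m and contact force between the fingers and carton_b below 0.1 N and horizontal distance between carton_a and carton_b below 0.012 m and angle between the x axis of carton_a and the x axis of carton_b, either way round below 0.17 rad and z of carton_a in the frame of carton_b between 0.04 and 0.048 m and contact force between the fingers and carton_a below 0.1 N))), for 0.2 s.
3. the cap is off the housing, held in the gripper (z of cap in the frame of mouth above 0.045 m and contact force between the fingers and cap above 2 N and contact force between cap and housing below 0.1 N and contact force between cap and carton_a below 0.1 N and contact force between cap and carton_b below 0.1 N), for 0.2 s.
At the end, for the whole second after the job is handed in: Three cartons in one column, each within 12 mm and 0.17 rad of square on the one below, at rest, not touched by the fingers, the foot within 30 mm of its start; the cap at rest in the fingers (over 2 N), at least 45 mm above the mouth, touching neither housing nor cartons (all of step 3 and ((horizontal distance between carton_a and carton_base below 0.012 m and angle between the x axis of carton_a and the x axis of carton_base, either way round below 0.17 rad and z of carton_a in the frame of carton_base between 0.04 and 0.048 m and contact force between the fingers and carton_a below 0.1 N and horizontal distance between carton_b and carton_a below 0.012 m and angle between the x axis of carton_b and the x axis of carton_a, either way round below 0.17 rad and z of carton_b in the frame of carton_a between 0.04 and 0.048 m and contact force between the fingers and carton_b below 0.1 N) or (horizontal distance between carton_b and carton_base below 0.012 m and angle between the x axis of carton_b and the x axis of carton_base, either way round below 0.17 rad and z of carton_b in the frame of carton_base between 0.04 and 0.048 m and contact force between the fingers and carton_b below 0.1 N and horizontal distance between carton_a and carton_b below 0.012 m and angle between the x axis of carton_a and the x axis of carton_b, either way round below 0.17 rad and z of carton_a in the frame of carton_b between 0.04 and 0.048 m and contact force between the fingers and carton_a below 0.1 N)) and distance of carton_base from where it was at the start of the episode below 0.03 m and angle between carton_base's own z axis and vertical below 0.1 rad and linear speed of each of carton_a, carton_b below 0.02 m/s and linear speed of cap below 0.03 m/s); the arm keeps its last pose, push and grip.
It fails at once if a bystander moved more than 30 mm (distance of any of oil_bottle, wrench, coupling, tin, bearing, grey_box from where it was at the start of the episode above 0.03 m).
It fails at once if a bystander tipped over (angle between any of oil_bottle, wrench, coupling, tin, bearing, grey_box's own z axis and vertical above 0.5 rad).
It also fails if it takes over 70 s, if anything falls off the work surface, if the arm or the gripper's body presses on something with over 40 N, if the wrist force passes 120 N, or if a joint passes its speed limit or range.

## Working session

There is one attempt and no reset: what is moved stays moved. The work goes in short steps, Python scripts to look and compute and a tool call to move; the robot and the scene stay as the last step left them, time stands still between calls to the robot, and variables do not carry over. Pictures are saved under pics/ and viewed, and the job is handed in when it is done.

Besides the shell and the picture viewer there is one more tool, called after "Request:" as name(argument=value, ...) on one line, values as JSON. play_rows: Moves the arm, as the interface text tells. Its arguments: {"type":"object","properties":{"targets":{"type":"array"}},"required":["targets"]}

```bash
mkdir -p pics; ls
python3 - <<'E'
from station import robot
import cv2,numpy as np
s=robot.get_state(); print(s)
for n in("scene","top"):
    c=robot.capture(n); cv2.imwrite(f"pics/{n}0.png",c["image"][:,:,::-1]); np.savez(f"{n}0.npz",**c); print(n,c["K"],c["pose"])
E
```

```text
pics
{'time_s': 0.0, 'joint_pos': array([-1.1246028 ,  0.33291697, -0.06473044,  1.4609675 ,  0.0215975 ,
        1.3498916 , -0.08851942]), 'dq': array([ 0.00149635, -0.00020928, -0.00119642, -0.00321592,  0.00131012,
       -0.00333294, -0.00033354]), 'effort': array([ 6.82444461e-04, -6.25457239e+01,  4.96308412e-02, -3.91591465e+01,
        1.62212877e-02,  1.02953921e-02, -1.85538795e-05]), 'tcp_pos': array([282.19498369, 557.23205148, 230.47534514]), 'tcp_rot': array([-7.29540638e-01, -3.05541239e+00,  2.29186253e-03]), 'ft_force': array([-0.24146882, -0.03170979,  0.64666043]), 'wrist_torque': array([ 0.03090156, -0.02427691,  0.06816046]), 'width': 85.69567640893949}
scene [[616.26225984   0.         320.00505597]
 [  0.         616.26225984 244.41874078]
 [  0.           0.           1.        ]] [[-7.36605551e-01  4.00083190e-01 -5.45294143e-01  1.19944733e+03]
 [ 6.76314719e-01  4.39631730e-01 -5.91034976e-01  7.50542160e+02]
 [ 3.26544874e-03 -8.04150099e-01 -5.94417323e-01  8.39361546e+02]
 [ 0.00000000e+00  0.00000000e+00  0.00000000e+00  1.00000000e+00]]
top [[536.9723735    0.         323.6825824 ]
 [  0.         536.9723735  247.64194283]
 [  0.           0.           1.        ]] [[ 9.09228800e-03 -9.78548083e-01  2.05817833e-01  3.11212758e+02]
 [-9.99954541e-01 -9.48863829e-03 -9.38762835e-04 -1.61921732e+01]
 [ 2.87155554e-03 -2.05799941e-01 -9.78589872e-01  1.11541955e+03]
 [ 0.00000000e+00  0.00000000e+00  0.00000000e+00  1.00000000e+00]]
```

View pics/scene0.png

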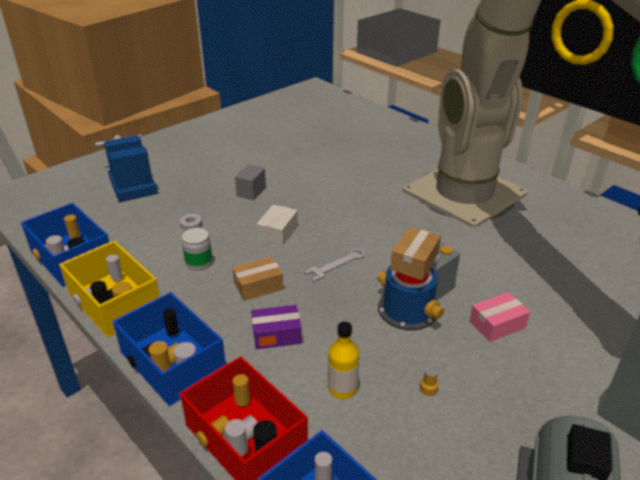

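View pics/top0.png

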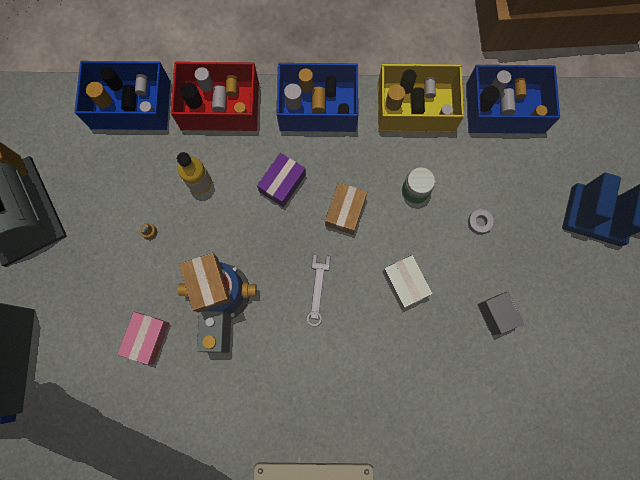

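Candidates: carton_a = brown at top px (204,282) on the housing. carton_b = brown at (347,208), not the purple (282,180) or the pink (143,338). Foot = white at (408,282). Next I'll take close crops and measure the tops.

```bash
cat > h.py <<'E'
import cv2,numpy as np
from scipy.spatial.transform import Rotation as R
def cloud(c):
    K,P,z=c["K"],c["pose"],c["range_z"].astype(float)
    v,u=np.mgrid[:480,:640]
    p=np.stack([(u-K[0,2])/K[0,0]*z,(v-K[1,2])/K[1,1]*z,z,np.ones_like(z)],-1)@P.T
    p=p[...,:3]; p[z<=0]=np.nan
    return p
def rect(p,uv,r,zlo,zhi):
    """min-area rect of the blob (in world xy) near pixel uv with heights in range"""
    m=((p[...,2]>zlo)&(p[...,2]<zhi)).astype(np.uint8)
    n,l,s,_=cv2.connectedComponentsWithStats(m,connectivity=4)
    k=l[uv[1],uv[0]]; q=p[l==k]
    (cx,cy),(w,h),a=cv2.minAreaRect(q[:,:2].astype(np.float32))
    if w<h: w,h,a=h,w,a+90
    a=(a+90)%180-90
    return dict(c=(round(cx,1),round(cy,1)),z=round(float(np.median(q[:,2])),1),size=(round(w,1),round(h,1)),long_deg=round(a,1),n=len(q),mean=q.mean(0).round(1))
E
python3 - <<'E'
from h import *
c=dict(np.load("top0.npz")); p=cloud(c)
print("bench",np.nanmedian(p[240:250,500:560,2]), p[240,440])
print("A",rect(p,(204,282),0,148,185))
print("B",rect(p,(347,208),0,34,60))
print("W",rect(p,(408,282),0,34,60))
print("purple",rect(p,(282,180),0,34,60))
print("pink",rect(p,(143,338),0,34,60))
print("tin",rect(p,(420,177),0,65,90))
print("grey",rect(p,(502,313),0,52,75))
print("bottle",rect(p,(185,158),0,100,200))
im=c["image"][:,:,::-1]
a=cv2.resize(im[240:360,150:270],None,fx=4,fy=4,interpolation=2)
b=cv2.resize(im[170:320,310:450],None,fx=3.2,fy=3.2,interpolation=2)
cv2.imwrite("pics/cropA.png",np.hstack([a,b[:480] if b.shape[0]>=480 else b])[:, :800])
E
```

```text
bench 1.524753259564818 [ 565.05780495 -265.11106396   -0.92510919]
A {'c': (448.1, 198.0), 'z': 168.4, 'size': (89.7, 64.8), 'long_deg': 19.7, 'n': 1890, 'mean': array([446.9, 196.3, 167.9])}
B {'c': (625.2, -62.1), 'z': 45.3, 'size': (90.6, 64.1), 'long_deg': -18.0, 'n': 1304, 'mean': array([623.8, -61.9,  45.1])}
W {'c': (470.5, -187.1), 'z': 45.5, 'size': (87.7, 65.2), 'long_deg': 26.2, 'n': 1410, 'mean': array([ 469.7, -186.4,   45.4])}
purple {'c': (687.7, 74.2), 'z': 45.2, 'size': (90.0, 65.2), 'long_deg': -32.1, 'n': 1289, 'mean': array([686.1,  74. ,  45.1])}
pink {'c': (352.6, 342.0), 'z': 45.5, 'size': (88.6, 65.7), 'long_deg': -17.0, 'n': 1553, 'mean': array([352. , 340.5,  45.3])}
tin {'c': (672.2, -213.1), 'z': 75.9, 'size': (57.1, 55.2), 'long_deg': 67.4, 'n': 623, 'mean': array([ 670.8, -212.1,   75.2])}
grey {'c': (407.4, -371.5), 'z': 61.3, 'size': (70.5, 50.9), 'long_deg': 24.3, 'n': 957, 'mean': array([ 406.5, -370.3,   61.2])}
bottle {'c': (683.6, 250.8), 'z': 116.1, 'size': (44.9, 38.5), 'long_deg': -55.2, 'n': 439, 'mean': array([681.7, 249.5, 124.2])}
```

View pics/cropA.png

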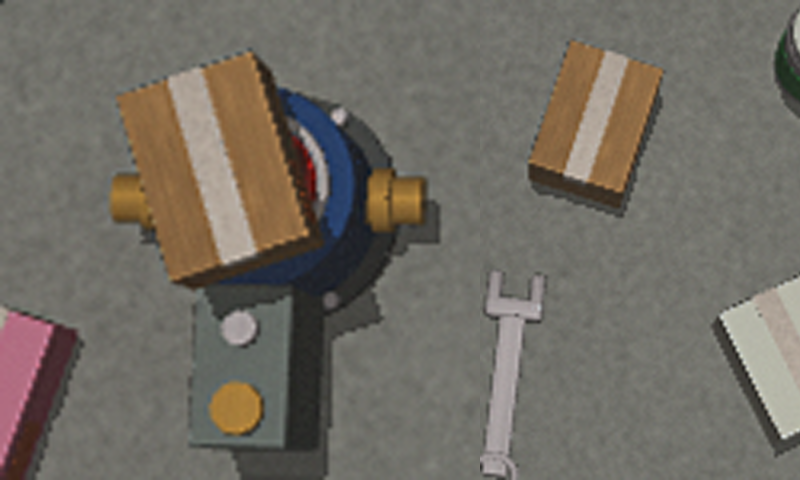

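The crops show brown carton A askew on the red cap and brown carton B alone. Both measure 88x64 with tops at 168 and 45, which fits. I'll write a move planner that outputs tool-axis shifts.

```bash
cat > plan.py <<'E'
import sys,numpy as np
from station import robot
from scipy.spatial.transform import Rotation as R
def plan(x,y,z,long_deg,label=""):
    """tool shift (m) and turn (rad) to level TCP at x,y,z with the jaws (tool y) across long_deg; both half turns"""
    s=robot.get_state(); r=R.from_rotvec(s["tcp_rot"])
    d=r.inv().apply(np.array([x,y,z])-s["tcp_pos"])/1000
    M=r.as_matrix(); az=np.degrees(np.arctan2(M[1,1],M[0,1]))
    print(label,"t",s["time_s"],"tcp",s["tcp_pos"].round(1),"jawdir",az.round(1),"w",s["width"].round(1),"F",s["ft_force"].round(1),"T",s["wrist_torque"].round(2),"j7",s["joint_pos"][6].round(2))
    for a in(long_deg+90,long_deg-90):
        a=np.radians(a); Y=np.array([np.cos(a),np.sin(a),0]);Z=np.array([0,0,-1.]);X=np.cross(Y,Z)
        G=R.from_matrix(np.stack([X,Y,Z],1)); print("  shift",d.round(4),"turn",(r.inv()*G).as_rotvec().round(3))
if __name__=="__main__": plan(*map(float,sys.argv[1:5]))
E
python3 plan.py 625 -62 120 -18; python3 plan.py 625 -62 6 -18
```

```text
Traceback (most recent call last):
  File "plan.py", line 13, in <module>
    if __name__=="__main__": plan(*map(float,sys.argv[1:5]))
                             ~~~~^^^^^^^^^^^^^^^^^^^^^^^^^^^
  File "plan.py", line 9, in plan
    print(label,"t",s["time_s"],"tcp",s["tcp_pos"].round(1),"jawdir",az.round(1),"w",s["width"].round(1),"F",s["ft_force"].round(1),"T",s["wrist_torque"].round(2),"j7",s["joint_pos"][6].round(2))
                                                                                     ^^^^^^^^^^^^^^^^
AttributeError: 'float' object has no attribute 'round'
Traceback (most recent call last):
  File "plan.py", line 13, in <module>
    if __name__=="__main__": plan(*map(float,sys.argv[1:5]))
                             ~~~~^^^^^^^^^^^^^^^^^^^^^^^^^^^
  File "plan.py", line 9, in plan
    print(label,"t",s["time_s"],"tcp",s["tcp_pos"].round(1),"jawdir",az.round(1),"w",s["width"].round(1),"F",s["ft_force"].round(1),"T",s["wrist_torque"].round(2),"j7",s["joint_pos"][6].round(2))
                                                                                     ^^^^^^^^^^^^^^^^
AttributeError: 'float' object has no attribute 'round'
```

```bash
sed -i 's/s\["width"\].round(1)/round(s["width"],1)/' plan.py
python3 plan.py 625 -62 120 -18
```

```text
t 0.1 tcp [282.2 557.2 230.6] jawdir 63.1 w 85.3 F [0.1 0.1 0.4] T [-0.04  0.01  0.07] j7 -0.09
  shift [-0.5856 -0.3974  0.1111] turn [-0.001 -0.    -0.155]
  shift [-0.5856 -0.3974  0.1111] turn [-0.000e+00  2.000e-03  2.987e+00]
```

Request:
play_rows(targets=[[[-0.586,-0.397,0,0,0,-0.155,1],[-0.586,-0.397,0,0,0,-0.155,1],[-0.586,-0.397,0,0,0,-0.155,1],[-0.586,-0.397,0,0,0,-0.155,1],[-0.586,-0.397,0,0,0,-0.155,1],[-0.586,-0.397,0,0,0,-0.155,1],[-0.586,-0.397,0,0,0,-0.155,1],[-0.586,-0.397,0,0,0,-0.155,1],[-0.586,-0.397,0,0,0,-0.155,1],[-0.586,-0.397,0,0,0,-0.155,1],[-0.586,-0.397,0,0,0,-0.155,1],[-0.586,-0.397,0,0,0,-0.155,1],[-0.586,-0.397,0,0,0,-0.155,1],[-0.586,-0.397,0,0,0,-0.155,1],[-0.586,-0.397,0,0,0,-0.155,1],[-0.586,-0.397,0,0,0,-0.155,1],[-0.586,-0.397,0,0,0,-0.155,1],[-0.586,-0.397,0,0,0,-0.155,1],[-0.586,-0.397,0,0,0,-0.155,1],[-0.586,-0.397,0,0,0,-0.155,1]]])

```text
time_s: 1.77
tcp_pos: [625.5, -60.8, 230.7]
tcp_rot: [-0.491, -3.102, -0.0]
ft_force: [0.8, 0.7, 0.1]
width: 85.2
```

```bash
python3 plan.py 624.5 -62 6 -18
```

```text
t 1.7667 tcp [625.5 -60.8 230.7] jawdir 72.0 w 85.2 F [0.8 0.7 0.1] T [0.04 0.02 0.04] j7 1.38
  shift [ 0.0003 -0.0015  0.2247] turn [ 0.    -0.001  0.   ]
  shift [ 0.0003 -0.0015  0.2247] turn [ 2.000e-03  0.000e+00 -3.141e+00]
```

Request:
play_rows(targets=[[[0,-0.0015,0.05,0,0,-1.57,1],[0,-0.0015,0.05,0,0,-1.57,1],[0,-0.0015,0.05,0,0,-1.57,1],[0,-0.0015,0.05,0,0,-1.57,1],[0,-0.0015,0.05,0,0,-1.57,1],[0,-0.0015,0.05,0,0,-1.57,1],[0,-0.0015,0.05,0,0,-1.57,1],[0,-0.0015,0.05,0,0,-1.57,1],[0,-0.0015,0.05,0,0,-1.57,1],[0,-0.0015,0.05,0,0,-1.57,1],[0,-0.0015,0.05,0,0,-1.57,1],[0,-0.0015,0.05,0,0,-1.57,1],[0,-0.0015,0.05,0,0,-1.57,1],[0,-0.0015,0.05,0,0,-1.57,1]]])

```text
time_s: 2.93
tcp_pos: [621.9, -59.0, 172.2]
tcp_rot: [1.688, -2.622, -0.014]
ft_force: [0.5, 0.7, -1.3]
width: 85.3
```

Request:
play_rows(targets=[[[0,0,0.05,0,0,-1.57,1],[0,0,0.05,0,0,-1.57,1],[0,0,0.05,0,0,-1.57,1],[0,0,0.05,0,0,-1.57,1],[0,0,0.05,0,0,-1.57,1],[0,0,0.05,0,0,-1.57,1],[0,0,0.05,0,0,-1.57,1],[0,0,0.05,0,0,-1.57,1],[0,0,0.05,0,0,-1.57,1],[0,0,0.05,0,0,-1.57,1],[0,0,0.05,0,0,-1.57,1],[0,0,0.05,0,0,-1.57,1],[0,0,0.05,0,0,-1.57,1],[0,0,0.05,0,0,-1.57,1]]])

```text
time_s: 4.1
tcp_pos: [573.1, 37.3, 48.7]
tcp_rot: [2.551, -1.579, 0.316]
ft_force: [0.6, -0.0, -0.2]
width: 85.4
```

```bash
python3 plan.py 624.5 -62 6 -18
```

```text
t 4.1 tcp [573.1  37.3  48.7] jawdir -153.5 w 85.4 F [ 0.6 -0.  -0.2] T [0.13 0.09 0.05] j7 2.6
  shift [ 0.0981 -0.0015  0.0684] turn [-0.288 -0.115  2.333]
  shift [ 0.0981 -0.0015  0.0684] turn [ 0.093 -0.232 -0.79 ]
```

I got the turn sign wrong, so joint 7 reached its range and the tool tilted, in free space with no contact. I'll recover upward and turn the other way.

Run:
```python
from plan import *
plan(573,37,130,-64); plan(600,-20,180,-18)
s=robot.get_state();print(s["joint_pos"].round(2))
import cv2
cv2.imwrite("pics/s1.png",robot.capture("scene")["image"][:,:,::-1])
```

```text
t 4.1 tcp [573.1  37.3  48.7] jawdir -153.5 w 85.4 F [ 0.6 -0.  -0.2] T [0.13 0.09 0.05] j7 2.6
  shift [ 0.0198 -0.0001 -0.0789] turn [ 0.381 -0.008 -3.11 ]
  shift [ 0.0198 -0.0001 -0.0789] turn [-0.005 -0.244  0.008]
 t 4.1 tcp [573.1  37.3  48.7] jawdir -153.5 w 85.4 F [ 0.6 -0.  -0.2] T [0.13 0.09 0.05] j7 2.6
  shift [ 0.0931  0.001  -0.1122] turn [-0.288 -0.115  2.333]
  shift [ 0.0931  0.001  -0.1122] turn [ 0.093 -0.232 -0.79 ]
[ 0.76  0.98 -1.47  1.82  1.22  1.47  2.6 ]
```

View pics/s1.png

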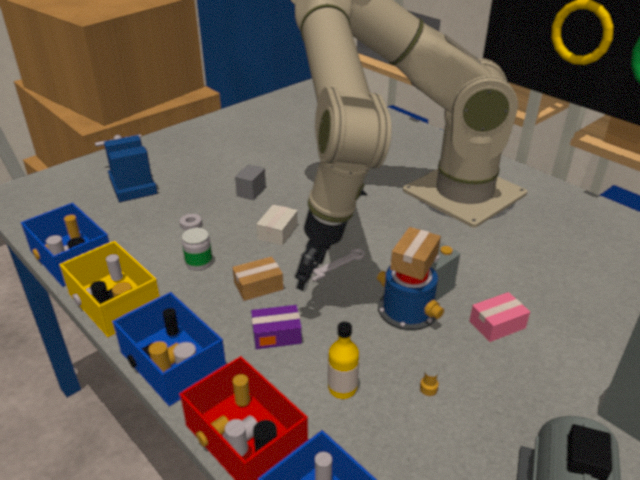

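The scene is undisturbed (all objects where they were). The elbow has swung out, so I'll back up and unwind.

Request:
play_rows(targets=[[[0.03,0,-0.118,0,-0.12,0.0,1],[0.03,0,-0.118,-0.1,-0.2,0.4,1],[0.03,0,-0.118,-0.1,-0.2,0.4,1],[0.03,0,-0.118,-0.1,-0.2,0.4,1],[0.03,0,-0.118,-0.1,-0.2,0.4,1],[0.03,0,-0.118,-0.1,-0.2,0.4,1],[0.03,0,-0.118,-0.1,-0.2,0.4,1],[0.03,0,-0.118,-0.1,-0.2,0.4,1]]])

```text
time_s: 4.82
tcp_pos: [572.8, 35.1, 169.2]
tcp_rot: [2.233, -2.12, 0.009]
ft_force: [-0.9, 1.4, -0.2]
width: 85.4
```

Run:
```python
from plan import *
plan(600,-20,180,-18)
s=robot.get_state();print(s["joint_pos"].round(2))
```

```text
t 4.8167 tcp [572.8  35.1 169.2] jawdir -177.1 w 85.4 F [-0.9  1.4 -0.2] T [ 0.02 -0.01 -0.02] j7 2.5
  shift [ 0.0569 -0.0239 -0.0092] turn [-0.019 -0.071  1.936]
  shift [ 0.0569 -0.0239 -0.0092] turn [ 0.064 -0.017 -1.204]
[ 0.81  0.78 -1.45  1.6   0.79  1.53  2.5 ]
```

Request:
play_rows(targets=[[[0.08,-0.05,-0.02,-0.019,-0.07,1.936,1],[0.08,-0.05,-0.02,-0.019,-0.07,1.936,1],[0.08,-0.05,-0.02,-0.019,-0.07,1.936,1],[0.08,-0.05,-0.02,-0.019,-0.07,1.936,1],[0.08,-0.05,-0.02,-0.019,-0.07,1.936,1],[0.08,-0.05,-0.02,-0.019,-0.07,1.936,1],[0.08,-0.05,-0.02,-0.019,-0.07,1.936,1],[0.08,-0.05,-0.02,-0.019,-0.07,1.936,1],[0.08,-0.05,-0.02,-0.019,-0.07,1.936,1],[0.08,-0.05,-0.02,-0.019,-0.07,1.936,1],[0.08,-0.05,-0.02,-0.019,-0.07,1.936,1],[0.08,-0.05,-0.02,-0.019,-0.07,1.936,1],[0.08,-0.05,-0.02,-0.019,-0.07,1.936,1],[0.08,-0.05,-0.02,-0.019,-0.07,1.936,1],[0.08,-0.05,-0.02,-0.019,-0.07,1.936,1],[0.08,-0.05,-0.02,-0.019,-0.07,1.936,1],[0.08,-0.05,-0.02,-0.019,-0.07,1.936,1],[0.08,-0.05,-0.02,-0.019,-0.07,1.936,1]]])

```text
time_s: 6.32
tcp_pos: [627.7, -41.7, 190.9]
tcp_rot: [-0.49, -3.102, -0.0]
ft_force: [-0.1, -0.6, 0.2]
width: 85.5
```

Run:
```python
from plan import *
plan(624.5,-62,150,-18)
s=robot.get_state();print(s["joint_pos"].round(2))
```

```text
t 6.3167 tcp [627.7 -41.7 190.9] jawdir 72.1 w 85.5 F [-0.1 -0.6  0.2] T [-0.03 -0.05  0.02] j7 0.9
  shift [-0.0033 -0.0203  0.0409] turn [-0.    -0.001  0.001]
  shift [-0.0033 -0.0203  0.0409] turn [ 2.000e-03 -0.000e+00 -3.141e+00]
[ 0.76  0.6  -1.1   1.46  0.54  1.4   0.9 ]
```

Request:
play_rows(targets=[[[-0.003,-0.02,0,0,0,1.57,1],[-0.003,-0.02,0,0,0,1.57,1],[-0.003,-0.02,0,0,0,1.57,1],[-0.003,-0.02,0,0,0,1.57,1],[-0.003,-0.02,0,0,0,1.57,1],[-0.003,-0.02,0,0,0,1.57,1],[-0.003,-0.02,0,0,0,1.57,1],[-0.003,-0.02,0,0,0,1.57,1],[-0.003,-0.02,0,0,0,1.57,1],[-0.003,-0.02,0,0,0,1.57,1],[-0.003,-0.02,0,0,0,1.57,1],[-0.003,-0.02,0,0,0,1.57,1],[-0.003,-0.02,0,0,0,1.57,1],[-0.003,-0.02,0,0,0,1.57,1]]])

```text
time_s: 7.48
tcp_pos: [624.6, -61.8, 191.1]
tcp_rot: [-2.543, -1.843, 0.001]
ft_force: [-0.3, -0.1, 0.2]
width: 85.6
```

Run:
```python
from plan import *
plan(624.5,-62,150,-18)
s=robot.get_state();print(s["joint_pos"].round(2))
```

```text
t 7.4833 tcp [624.6 -61.8 191.1] jawdir -18.1 w 85.6 F [-0.3 -0.1  0.2] T [-0.01  0.    0.02] j7 -0.53
  shift [-0.0002  0.      0.0411] turn [-1.000e-03 -1.000e-03 -1.573e+00]
  shift [-0.0002  0.      0.0411] turn [-1.000e-03  1.000e-03  1.568e+00]
[ 0.62  0.48 -0.81  1.47  0.35  1.34 -0.53]
```

Request:
play_rows(targets=[[[0,0,0.03,0,0,1.568,1],[0,0,0.06,0,0,1.568,1],[0,0,0.06,0,0,1.568,1],[0,0,0.06,0,0,1.568,1],[0,0,0.06,0,0,1.568,1],[0,0,0.06,0,0,1.568,1],[0,0,0.06,0,0,1.568,1],[0,0,0.06,0,0,1.568,1],[0,0,0.06,0,0,1.568,1],[0,0,0.06,0,0,1.568,1],[0,0,0.06,0,0,1.568,1],[0,0,0.06,0,0,1.568,1],[0,0,0.06,0,0,1.568,1],[0,0,0.06,0,0,1.568,1],[0,0,0.06,0,0,1.568,1],[0,0,0.06,0,0,1.568,1]]])

```text
time_s: 8.82
tcp_pos: [624.8, -62.1, 131.4]
tcp_rot: [-3.103, 0.483, 0.001]
ft_force: [-0.1, -0.0, -0.2]
width: 85.3
```

Run:
```python
from plan import *
plan(624.5,-62,6,-18)
s=robot.get_state();print(s["joint_pos"].round(2))
```

```text
t 8.8167 tcp [624.8 -62.1 131.4] jawdir -107.7 w 85.3 F [-0.1 -0.  -0.2] T [-0.03 -0.01 -0.03] j7 -2.01
  shift [-2.000e-04  1.000e-04  1.254e-01] turn [-1.000e-03 -1.000e-03 -3.136e+00]
  shift [-2.000e-04  1.000e-04  1.254e-01] turn [-0.001  0.     0.005]
[ 0.42  0.46 -0.51  1.55  0.23  1.19 -2.01]
```

Descend, close, lift.

Request:
play_rows(targets=[[[0,0,0.03,0,0,0.005,1],[0,0,0.06,0,0,0.005,1],[0,0,0.09,0,0,0.005,1],[0,0,0.11,0,0,0.005,1],[0,0,0.12,0,0,0.005,1],[0,0,0.125,0,0,0.005,1],[0,0,0.125,0,0,0.005,1],[0,0,0.125,0,0,0.005,0.4],[0,0,0.125,0,0,0.005,0.4],[0,0,0.125,0,0,0.005,0.4],[0,0,0.125,0,0,0.005,0.4],[0,0,0.125,0,0,0.005,0.4],[0,0,0.125,0,0,0.005,0.4],[0,0,0.125,0,0,0.005,0.4]]])

```text
time_s: 9.98
tcp_pos: [626.3, -62.2, 8.7]
tcp_rot: [-3.101, 0.499, -0.005]
ft_force: [-1.0, -0.7, 6.5]
width: 62.9
```

Run:
```python
from plan import *
plan(624.5,-62,6,-18)
import cv2
cv2.imwrite("pics/s2.png",robot.capture("scene")["image"][170:370,160:400,::-1].repeat(3,0).repeat(3,1))
```

```text
t 9.9833 tcp [626.3 -62.2   8.7] jawdir -108.3 w 62.9 F [-1.  -0.7  6.5] T [0.11 0.18 0.08] j7 -2.08
  shift [-0.0018  0.0004  0.0027] turn [-5.000e-03  2.000e-03  3.137e+00]
  shift [-0.0018  0.0004  0.0027] turn [-0.001 -0.003 -0.005]
```

View pics/s2.png

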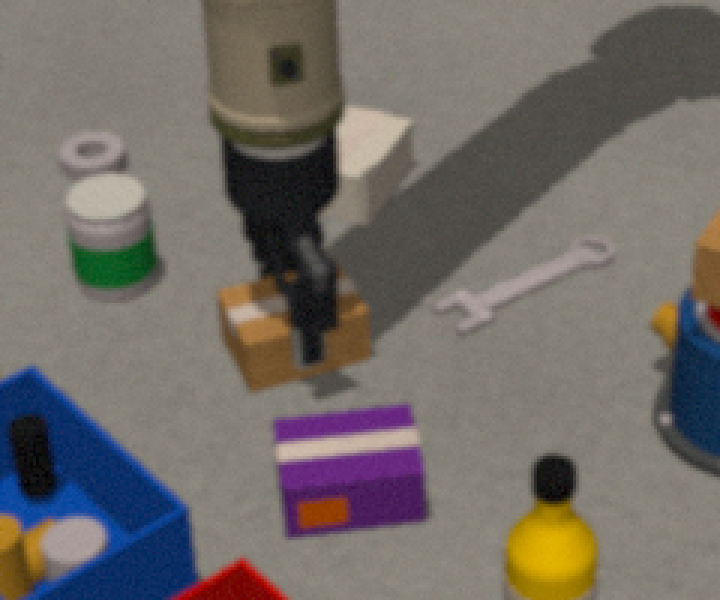

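The carton is gripped at its middle (crop ~ (310,330)). Lifting.

Request:
play_rows(targets=[[[0,0,-0.01,0,0,0,0.4],[0,0,-0.03,0,0,0,0.4],[0,0,-0.06,0,0,0,0.4],[0,0,-0.09,0,0,0,0.4],[0,0,-0.12,0,0,0,0.4],[0,0,-0.14,0,0,0,0.4],[0,0,-0.15,0,0,0,0.4],[0,0,-0.15,0,0,0,0.4]]])

```text
time_s: 10.7
tcp_pos: [626.0, -62.4, 159.7]
tcp_rot: [-3.101, 0.499, -0.007]
ft_force: [0.2, 0.9, -2.8]
width: 63.0
```

Run:
```python
from plan import *
from h import *
plan(470.5,-187,150,26.2)
c=robot.capture("top");p=cloud(c)
cv2.imwrite("pics/t2.png",c["image"][130:350,260:460,::-1].repeat(3,0).repeat(3,1)[:600])
print("W",rect(p,(408,282),0,34,60))
```

```text
t 10.7 tcp [626.  -62.4 159.7] jawdir -108.3 w 63.0 F [ 0.2  0.9 -2.8] T [-0.03 -0.02 -0.04] j7 -2.01
  shift [-0.1086  0.1672  0.009 ] turn [-0.006 -0.     2.365]
  shift [-0.1086  0.1672  0.009 ] turn [ 0.    -0.005 -0.776]
W {'c': (1332.8, -86.8), 'z': nan, 'size': (2249.9, 1744.7), 'long_deg': -66.1, 'n': 295883, 'mean': array([nan, nan, nan])}
```

View pics/t2.png

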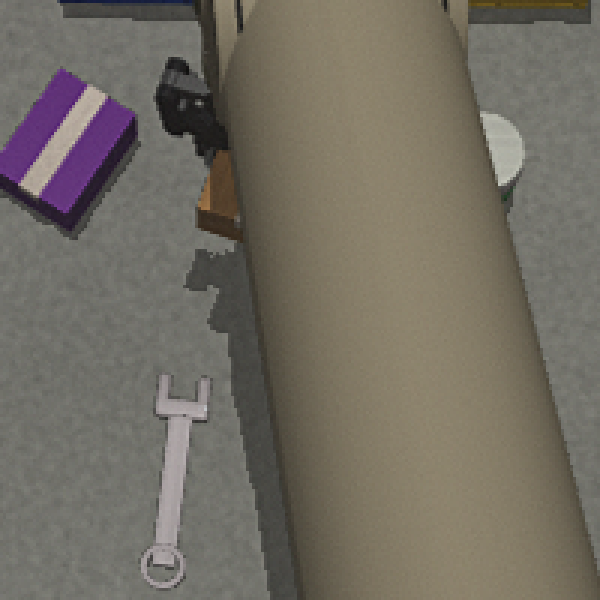

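Request:
play_rows(targets=[[[-0.015,0.023,0.005,0,0,-0.1,0.4],[-0.035,0.052,0.005,0,0,-0.22,0.4],[-0.055,0.083,0.005,0,0,-0.34,0.4],[-0.075,0.114,0.005,0,0,-0.46,0.4],[-0.095,0.145,0.005,0,0,-0.58,0.4],[-0.105,0.162,0.005,0,-0.005,-0.7,0.4],[-0.1086,0.1672,0.009,0,-0.005,-0.776,0.4],[-0.1086,0.1672,0.009,0,-0.005,-0.776,0.4],[-0.1086,0.1672,0.03,0,-0.005,-0.776,0.4],[-0.1086,0.1672,0.05,0,-0.005,-0.776,0.4],[-0.1086,0.1672,0.06,0,-0.005,-0.776,0.4],[-0.1086,0.1672,0.06,0,-0.005,-0.776,0.4],[-0.1086,0.1672,0.06,0,-0.005,-0.776,0.4]]])

```text
time_s: 11.83
tcp_pos: [469.4, -186.1, 96.2]
tcp_rot: [-3.057, -0.711, 0.008]
ft_force: [-0.3, -0.2, -2.2]
width: 62.8
```

Run:
```python
from plan import *
import cv2
plan(470.5,-187,54,26.2)
s=robot.get_state();print(s["joint_pos"].round(2))
cv2.imwrite("pics/s3.png",robot.capture("scene")["image"][120:320,160:400,::-1].repeat(3,0).repeat(3,1))
```

```text
t 11.8333 tcp [ 469.4 -186.1   96.2] jawdir -63.8 w 62.8 F [-0.3 -0.2 -2.2] T [-0.01 -0.01 -0.01] j7 -0.95
  shift [0.0008 0.0015 0.0422] turn [0.007 0.006 3.141]
  shift [0.0008 0.0015 0.0422] turn [-0.004  0.004 -0.001]
[ 0.81  0.25 -0.58  1.9   0.16  1.04 -0.95]
```

View pics/s3.png

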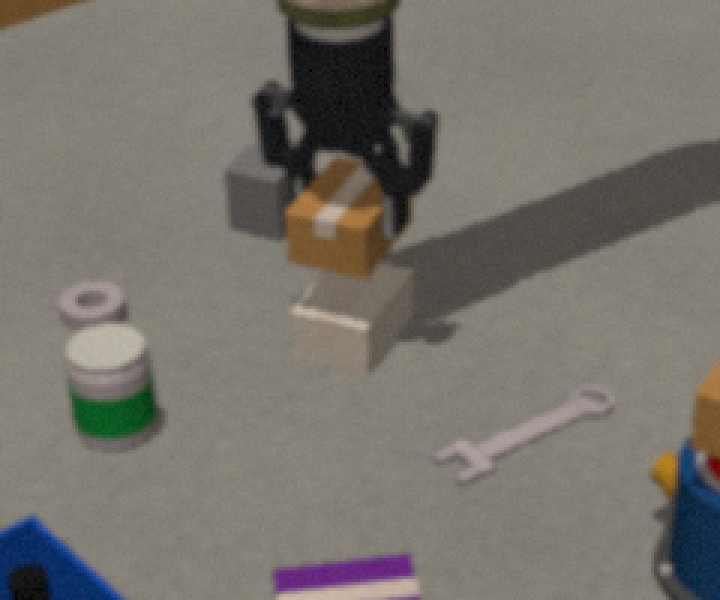

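Brown B hovers squarely over the white carton (corners at crop (368,275) over (366,330)). Lowering.

Request:
play_rows(targets=[[[0.002,0.001,0.01,-0.004,0.004,0,0.4],[0.002,0.001,0.02,-0.004,0.004,0,0.4],[0.002,0.001,0.03,-0.004,0.004,0,0.4],[0.002,0.001,0.036,-0.004,0.004,0,0.4],[0.002,0.001,0.04,-0.004,0.004,0,0.4],[0.002,0.001,0.042,-0.004,0.004,0,0.4],[0.002,0.001,0.042,-0.004,0.004,0,0.4]]])

```text
time_s: 12.47
tcp_pos: [471.3, -186.9, 54.3]
tcp_rot: [3.059, 0.711, 0.0]
ft_force: [0.1, -1.2, -2.9]
width: 63.0
```

```bash
python3 plan.py 470.5 -187 54 26.2
```

```text
t 12.4667 tcp [ 471.3 -186.9   54.3] jawdir -63.8 w 63.0 F [ 0.1 -1.2 -2.9] T [-0.04  0.08  0.01] j7 -0.99
  shift [-0.0007 -0.0003  0.0003] turn [ 0.000e+00 -2.000e-03  3.141e+00]
  shift [-0.0007 -0.0003  0.0003] turn [ 0.001  0.    -0.   ]
```

Request:
play_rows(targets=[[[0,0,0.001,0,0,0,0.4],[0,0,0.0015,0,0,0,0.4],[0,0,0.0015,0,0,0,0.4]]])

```text
time_s: 12.72
tcp_pos: [471.6, -187.1, 53.4]
tcp_rot: [3.058, 0.711, 0.001]
ft_force: [-0.4, -0.4, -2.2]
width: 63.3
```

Nearly in contact; release and rise.

Request:
play_rows(targets=[[[0,0,0.0005,0,0,0,0.5],[0,0,0.0005,0,0,0,0.85],[0,0,0.0005,0,0,0,1],[0,0,0.0005,0,0,0,1],[0,0,0.0005,0,0,0,1],[0,0,0.0005,0,0,0,1],[0,0,-0.02,0,0,0,1],[0,0,-0.05,0,0,0,1],[0,0,-0.09,0,0,0,1],[0,0,-0.13,0,0,0,1],[0,0,-0.16,0,0,0,1],[0,0,-0.16,0,0,0,1]]])

```text
time_s: 13.72
tcp_pos: [474.1, -187.4, 219.8]
tcp_rot: [3.052, 0.71, 0.012]
ft_force: [-0.1, -0.7, 0.5]
width: 85.6
```

Run:
```python
from plan import *
from h import *
plan(448,198,215,19.7)
plan(448,198,215,20)
c=robot.capture("scene");p=cloud(c)
cv2.imwrite("pics/s4.png",c["image"][120:320,160:400,::-1].repeat(3,0).repeat(3,1))
m=(p[...,2]>78)&(p[...,2]<100)&(abs(p[...,0]-470)<80)&(abs(p[...,1]+187)<80)
q=p[m];print(len(q),cv2.minAreaRect(q[:,:2].astype(np.float32)),np.median(q[:,2]))
```

```text
t 13.7167 tcp [ 474.1 -187.4  219.8] jawdir -63.8 w 85.6 F [-0.1 -0.7  0.5] T [-0.02 -0.04 -0.01] j7 -0.88
  shift [ 0.1466 -0.3574  0.0023] turn [ 0.01   0.014 -3.028]
  shift [ 0.1466 -0.3574  0.0023] turn [ 0.009 -0.006  0.113]
 t 13.7167 tcp [ 474.1 -187.4  219.8] jawdir -63.8 w 85.6 F [-0.1 -0.7  0.5] T [-0.02 -0.04 -0.01] j7 -0.88
  shift [ 0.1466 -0.3574  0.0023] turn [ 0.01   0.014 -3.034]
  shift [ 0.1466 -0.3574  0.0023] turn [ 0.009 -0.006  0.108]
751 ((469.940673828125, -185.52471923828125), (97.44703674316406, 67.66453552246094), 26.576465606689453) 87.87324818373895
```

View pics/s4.png

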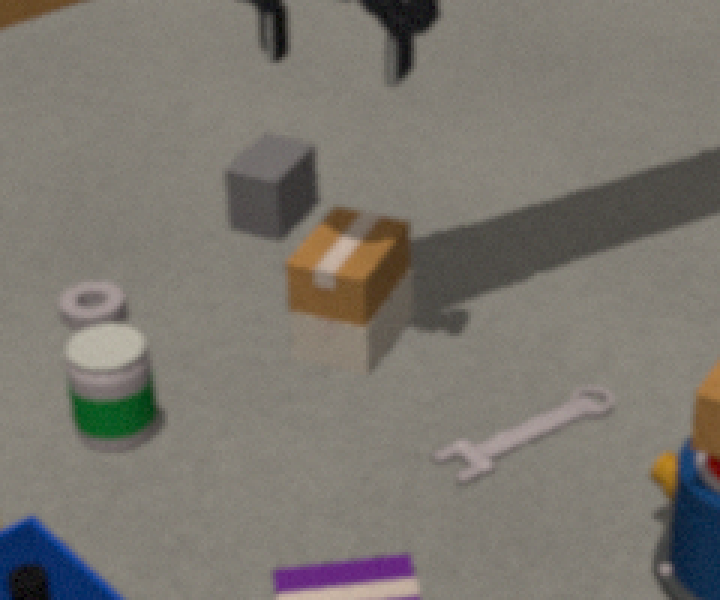

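B sits square on the white carton (crop (350,265)), edges flush. Now over carton A.

Request:
play_rows(targets=[[[0.146,-0.357,0,0.009,-0.006,0.11,1],[0.146,-0.357,0,0.009,-0.006,0.11,1],[0.146,-0.357,0,0.009,-0.006,0.11,1],[0.146,-0.357,0,0.009,-0.006,0.11,1],[0.146,-0.357,0,0.009,-0.006,0.11,1],[0.146,-0.357,0,0.009,-0.006,0.11,1],[0.146,-0.357,0,0.009,-0.006,0.11,1],[0.146,-0.357,0,0.009,-0.006,0.11,1],[0.146,-0.357,0,0.009,-0.006,0.11,1],[0.146,-0.357,0,0.009,-0.006,0.11,1],[0.146,-0.357,0,0.009,-0.006,0.11,1],[0.146,-0.357,0,0.009,-0.006,0.11,1],[0.146,-0.357,0,0.009,-0.006,0.11,1]]])

```text
time_s: 14.85
tcp_pos: [444.8, 196.8, 211.8]
tcp_rot: [-3.09, -0.539, 0.013]
ft_force: [-0.8, 0.0, 0.5]
width: 85.6
```

```bash
python3 plan.py 448 197.8 130 19.7
```

```text
t 14.85 tcp [444.8 196.8 211.8] jawdir -70.2 w 85.6 F [-0.8  0.   0.5] T [0.01 0.01 0.02] j7 -1.81
  shift [0.004  0.0007 0.0818] turn [-0.012 -0.01  -3.14 ]
  shift [0.004  0.0007 0.0818] turn [-0.007  0.007  0.002]
```

Request:
play_rows(targets=[[[0.004,0.001,0.02,-0.007,0.007,0,1],[0.004,0.001,0.04,-0.007,0.007,0,1],[0.004,0.001,0.06,-0.007,0.007,0,1],[0.004,0.001,0.075,-0.007,0.007,0,1],[0.004,0.001,0.082,-0.007,0.007,0,1],[0.004,0.001,0.082,-0.007,0.007,0,1]]])

```text
time_s: 15.35
tcp_pos: [447.8, 197.2, 129.1]
tcp_rot: [3.095, 0.539, -0.003]
ft_force: [0.1, 0.9, -0.5]
width: 85.4
```

Run:
```python
from plan import *
import cv2
plan(448,197.8,130,19.7)
cv2.imwrite("pics/s5.png",robot.capture("scene")["image"][150:350,300:540,::-1].repeat(3,0).repeat(3,1))
```

```text
t 15.35 tcp [447.8 197.2 129.1] jawdir -70.2 w 85.4 F [ 0.1  0.9 -0.5] T [-0.03  0.06  0.05] j7 -1.9
  shift [ 0.0004 -0.0005 -0.0009] turn [-3.00e-03  0.00e+00 -3.14e+00]
  shift [ 0.0004 -0.0005 -0.0009] turn [0.    0.002 0.001]
```

View pics/s5.png

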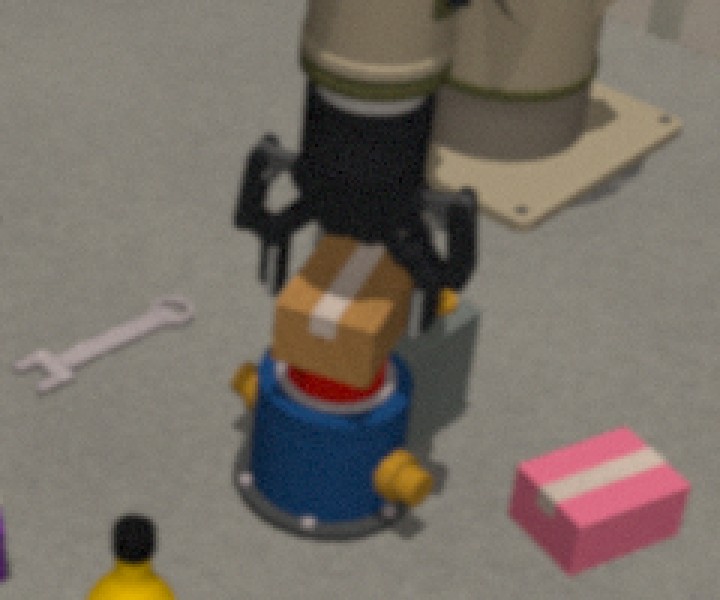

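Fingers straddle A at crop (275,250)/(430,300). Close and lift.

Request:
play_rows(targets=[[[0,0,0,0,0,0,0.4],[0,0,0,0,0,0,0.4],[0,0,0,0,0,0,0.4],[0,0,0,0,0,0,0.4],[0,0,0,0,0,0,0.4],[0,0,0,0,0,0,0.4],[0,0,-0.005,0,0,0,0.4],[0,0,-0.015,0,0,0,0.4],[0,0,-0.03,0,0,0,0.4],[0,0,-0.05,0,0,0,0.4],[0,0,-0.065,0,0,0,0.4],[0,0,-0.07,0,0,0,0.4],[0,0,-0.07,0,0,0,0.4]]])

```text
time_s: 16.48
tcp_pos: [448.9, 199.1, 202.1]
tcp_rot: [3.094, 0.542, 0.005]
ft_force: [0.9, 0.6, -2.7]
width: 63.3
```

Run:
```python
from plan import *
from h import *
plan(471,-186.6,170,26.3)
plan(471,-186.6,99,26.3)
c=robot.capture("scene");np.savez("s6.npz",**c)
cv2.imwrite("pics/s6.png",c["image"][150:350,300:540,::-1].repeat(3,0).repeat(3,1))
```

```text
t 16.4833 tcp [448.9 199.1 202.1] jawdir -70.1 w 63.3 F [ 0.9  0.6 -2.7] T [-0.01  0.02  0.03] j7 -1.83
  shift [-0.1104  0.3703  0.0319] turn [-5.000e-03 -1.000e-03  3.029e+00]
  shift [-0.1104  0.3703  0.0319] turn [ 0.001 -0.003 -0.112]
 t 16.4833 tcp [448.9 199.1 202.1] jawdir -70.1 w 63.3 F [ 0.9  0.6 -2.7] T [-0.01  0.02  0.03] j7 -1.83
  shift [-0.1106  0.3702  0.1029] turn [-5.000e-03 -1.000e-03  3.029e+00]
  shift [-0.1106  0.3702  0.1029] turn [ 0.001 -0.003 -0.112]
```

View pics/s6.png

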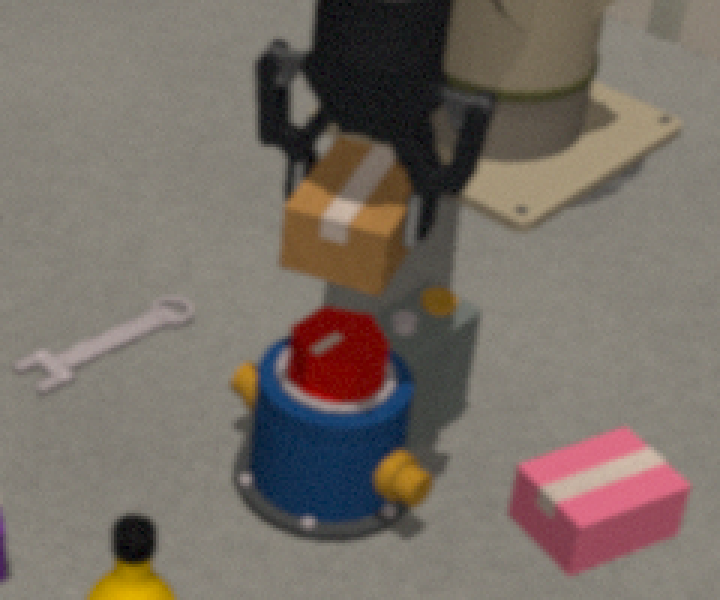

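Request:
play_rows(targets=[[[-0.006,0.02,0,0,0,-0.01,0.4],[-0.015,0.05,0,0,0,-0.03,0.4],[-0.025,0.085,0,0,0,-0.05,0.4],[-0.036,0.12,0,0,0,-0.06,0.4],[-0.047,0.157,0,0,0,-0.07,0.4],[-0.058,0.195,0,0,0,-0.08,0.4],[-0.07,0.233,0,0,0,-0.09,0.4],[-0.081,0.27,0,0,0,-0.1,0.4],[-0.092,0.306,0,0,0,-0.11,0.4],[-0.102,0.34,0,0,0,-0.112,0.4],[-0.108,0.36,0,0.001,-0.003,-0.112,0.4],[-0.111,0.371,0.01,0.001,-0.003,-0.112,0.4],[-0.111,0.371,0.03,0.001,-0.003,-0.112,0.4],[-0.111,0.371,0.05,0.001,-0.003,-0.112,0.4],[-0.111,0.371,0.07,0.001,-0.003,-0.112,0.4],[-0.111,0.371,0.08,0.001,-0.003,-0.112,0.4],[-0.111,0.371,0.08,0.001,-0.003,-0.112,0.4],[-0.111,0.371,0.08,0.001,-0.003,-0.112,0.4]]])

```text
time_s: 18.03
tcp_pos: [469.8, -187.0, 120.1]
tcp_rot: [-3.057, -0.716, 0.005]
ft_force: [-0.2, 0.3, -1.5]
width: 63.7
```

Run:
```python
from plan import *
from h import *
plan(470.2,-187.3,98,26.3)
c=robot.capture("scene")
cv2.imwrite("pics/s7.png",c["image"][120:320,160:400,::-1].repeat(3,0).repeat(3,1))
```

```text
t 18.0333 tcp [ 469.8 -187.   120.1] jawdir -63.7 w 63.7 F [-0.2  0.3 -1.5] T [-0.03 -0.01  0.04] j7 -0.93
  shift [0.0003 0.0005 0.0221] turn [-0.004 -0.004 -3.141]
  shift [0.0003 0.0005 0.0221] turn [-0.002  0.003  0.001]
```

View pics/s7.png

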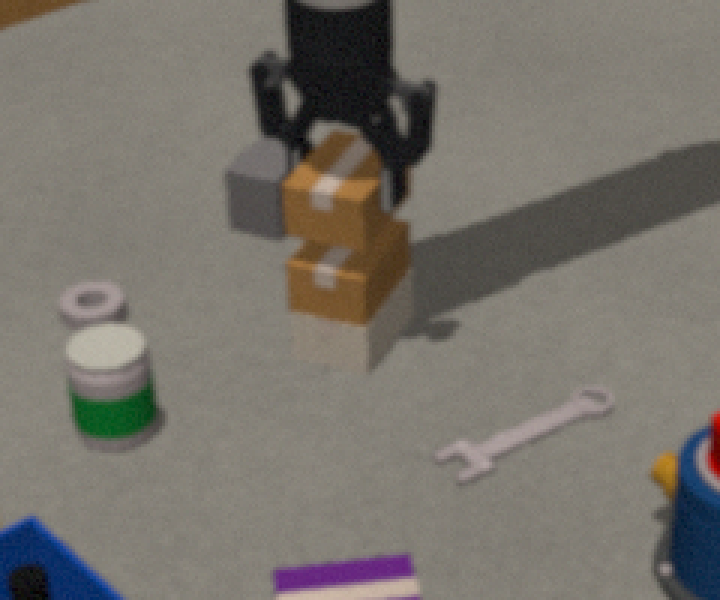

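Request:
play_rows(targets=[[[0,0.0005,0.007,-0.002,0.003,0,0.4],[0,0.0005,0.013,-0.002,0.003,0,0.4],[0,0.0005,0.017,-0.002,0.003,0,0.4],[0,0.0005,0.019,-0.002,0.003,0,0.4],[0,0.0005,0.021,-0.002,0.003,0,0.4],[0,0.0005,0.021,-0.002,0.003,0,0.4]]])

```text
time_s: 18.58
tcp_pos: [470.0, -188.2, 99.1]
tcp_rot: [3.059, 0.714, 0.001]
ft_force: [-0.2, 0.8, -1.4]
width: 62.9
```

Request:
play_rows(targets=[[[0,0,0.001,0,0,0,0.4],[0,0,0.001,0,0,0,0.4]]])

```text
time_s: 18.75
tcp_pos: [470.3, -188.3, 98.5]
tcp_rot: [3.058, 0.714, 0.002]
ft_force: [-0.6, -0.0, -1.6]
width: 63.1
```

Request:
play_rows(targets=[[[0,0,0.001,0,0,0,0.4],[0,0,0.001,0,0,0,0.4]]])

```text
time_s: 18.92
tcp_pos: [470.2, -188.3, 97.4]
tcp_rot: [3.058, 0.714, 0.002]
ft_force: [-0.5, 0.3, -1.7]
width: 62.9
```

Run:
```python
from plan import *
from h import *
plan(470.2,-187.3,98,26.3)
c=robot.capture("scene")
cv2.imwrite("pics/s8.png",cv2.resize(c["image"][150:250,220:340,::-1],None,fx=6,fy=6))
```

```text
t 18.9167 tcp [ 470.2 -188.3   97.4] jawdir -63.7 w 62.9 F [-0.5  0.3 -1.7] T [ 0.01 -0.02 -0.01] j7 -0.95
  shift [ 0.0004 -0.0009 -0.0006] turn [-1.000e-03 -2.000e-03  3.141e+00]
  shift [ 0.0004 -0.0009 -0.0006] turn [ 0.001 -0.001 -0.   ]
```

View pics/s8.png

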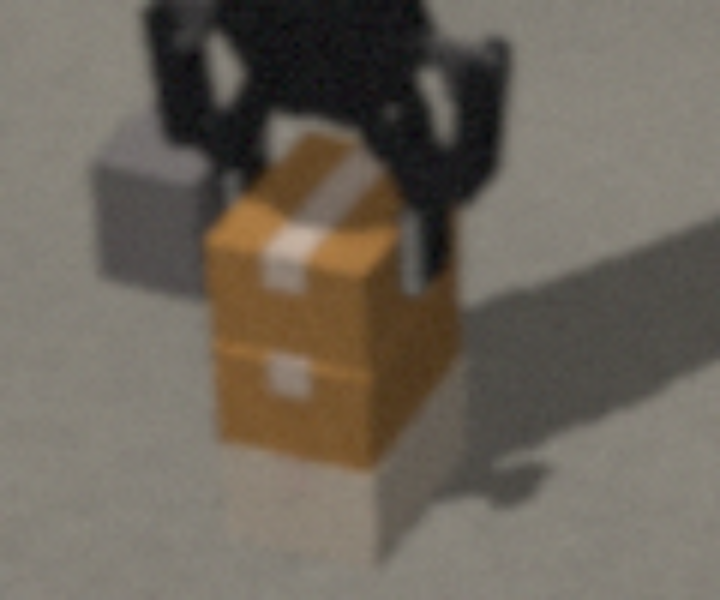

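A is aligned on B, with a thin bright seam (y≈350) that is about a 1-2 mm gap. Lower a touch, checking force.

Request:
play_rows(targets=[[[0,0,0.001,0,0,0,0.4],[0,0,0.0015,0,0,0,0.4],[0,0,0.0015,0,0,0,0.4]]])

```text
time_s: 19.22
tcp_pos: [470.4, -188.3, 96.8]
tcp_rot: [3.058, 0.714, 0.002]
ft_force: [-5.1, 1.4, 10.2]
width: 63.2
```

Contact (10 N). Release and rise.

Request:
play_rows(targets=[[[0,0,-0.001,0,0,0,0.4],[0,0,-0.001,0,0,0,0.6],[0,0,-0.001,0,0,0,0.85],[0,0,-0.001,0,0,0,1],[0,0,-0.001,0,0,0,1],[0,0,-0.001,0,0,0,1],[0,0,-0.001,0,0,0,1],[0,0,-0.02,0,0,0,1],[0,0,-0.05,0,0,0,1],[0,0,-0.09,0,0,0,1],[0,0,-0.12,0,0,0,1],[0,0,-0.12,0,0,0,1]]])

```text
time_s: 20.22
tcp_pos: [472.8, -188.8, 222.3]
tcp_rot: [3.053, 0.713, 0.012]
ft_force: [0.5, 0.0, 0.5]
width: 85.1
```

Run:
```python
from plan import *
from h import *
plan(445,190,220,0)
c=robot.capture("scene");p=cloud(c); np.savez("s9.npz",**c)
cv2.imwrite("pics/s9.png",cv2.resize(c["image"][150:250,220:340,::-1],None,fx=4,fy=4))
c=robot.capture("top"); np.savez("t9.npz",**c)
cv2.imwrite("pics/t9.png",np.hstack([cv2.resize(c["image"][240:360,150:270,::-1],None,fx=3.3,fy=3.3),cv2.resize(c["image"][220:340,350:470,::-1],None,fx=3.3,fy=3.3)]))
for lo,hi in((122,142),(78,98)):
  m=(p[...,2]>lo)&(p[...,2]<hi)&(abs(p[...,0]-470)<80)&(abs(p[...,1]+187)<80)
  q=p[m];print(len(q),cv2.minAreaRect(q[:,:2].astype(np.float32)),np.median(q[:,2]))
```

```text
t 20.2167 tcp [ 472.8 -188.8  222.3] jawdir -63.7 w 85.1 F [0.5 0.  0.5] T [ 0.01  0.01 -0.02] j7 -0.88
  shift [ 1.429e-01 -3.519e-01  3.000e-04] turn [ 0.011  0.009 -2.682]
  shift [ 1.429e-01 -3.519e-01  3.000e-04] turn [ 0.007 -0.008  0.459]
741 ((468.1514587402344, -188.19790649414062), (96.02587890625, 67.80083465576172), 25.97001838684082) 132.1520213805594
336 ((474.37640380859375, -161.5519256591797), (56.34804153442383, 107.67806243896484), 80.29683685302734) 88.44575868504211
```

View pics/s9.png

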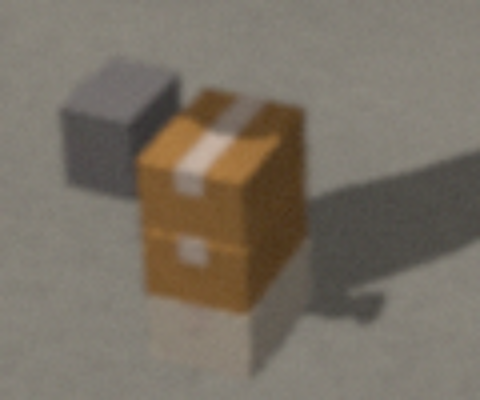

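View pics/t9.png

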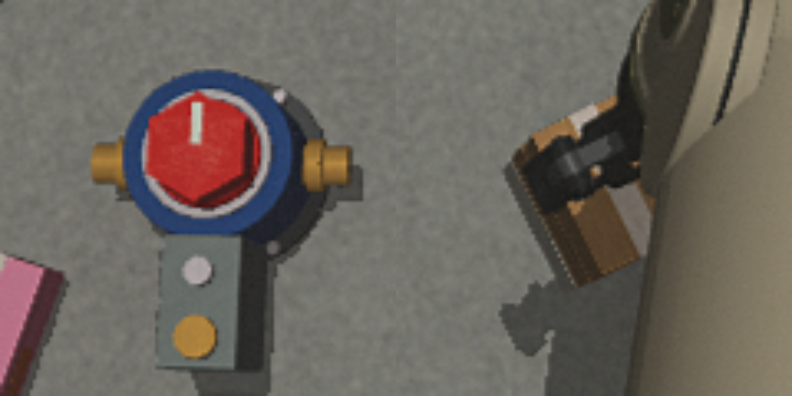

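The column is straight and square. The top crop shows the red hex cap with its pointer towards +x (crop (196,120)). Measure the head.

Run:
```python
from h import *
c=dict(np.load("t9.npz"));p=cloud(c);im=c["image"].astype(int)
near=(abs(p[...,0]-440)<70)&(abs(p[...,1]-188)<70)
m=near&(p[...,2]>116)&(p[...,2]<132)
q=p[m].astype(np.float32)
print(m.sum(),np.median(q[:,2]),q.mean(0),cv2.minEnclosingCircle(q[:,:2]))
h=cv2.convexHull(q[:,:2])[:,0]
# width as function of direction
for a in range(60,121,3):
    d=np.array([np.cos(np.radians(a)),np.sin(np.radians(a))]);s=h@d
    d2=np.array([np.cos(np.radians(a-60)),np.sin(np.radians(a-60))]);s2=h@d2
    d3=np.array([np.cos(np.radians(a+60)),np.sin(np.radians(a+60))]);s3=h@d3
    print(a,[(round(float(np.ptp(x)),1),round(float(x.max()+x.min())/2,1)) for x in(s,s2,s3)])
w=m&(im.min(-1)>150); ww=p[w]; print("pointer",w.sum(),cv2.fitLine(ww[:,:2].astype(np.float32),2,0,.01,.01).ravel(),ww.mean(0))
# housing rim / blue ring
b=near&(p[...,2]>84)&(p[...,2]<93)&(im[...,2]>im[...,0]+30); print("ring",b.sum(),cv2.minEnclosingCircle(p[b][:,:2].astype(np.float32)))
# stubs
g=near|((abs(p[...,0]-440)<40)&(abs(p[...,1]-188)<100))
s=g&(p[...,2]>30)&(p[...,2]<64)&(im[...,0]>im[...,2]+50)&(im[...,0]<220);
for sg in(1,-1):
    k=s&(sg*(p[...,1]-188)>50); print("stub",k.sum(),p[k].mean(0))
```

```text
Traceback (most recent call last):
cv2.error: OpenCV(4.12.0) /io/opencv/modules/imgproc/src/shapedescr.cpp:201: error: (-215:Assertion failed) count >= 0 && (depth == CV_32F || depth == CV_32S) in function 'minEnclosingCircle'
```

Run:
```python
from h import *
c=dict(np.load("t9.npz"));p=cloud(c);im=c["image"].astype(int)
A=lambda x:np.ascontiguousarray(x[:,:2],dtype=np.float32)
near=(abs(p[...,0]-440)<70)&(abs(p[...,1]-188)<70)
m=near&(p[...,2]>116)&(p[...,2]<132)
q=p[m]
print(m.sum(),np.median(q[:,2]),q.mean(0),cv2.minEnclosingCircle(A(q)))
h=cv2.convexHull(A(q))[:,0]
for a in range(78,103,3):
    o=[]
    for b in(a,a-60,a+60):
        x=h@np.array([np.cos(np.radians(b)),np.sin(np.radians(b))]); o.append((round(float(np.ptp(x)),1),round(float(x.max()+x.min())/2,1)))
    print(a,o)
w=m&(im.min(-1)>130); ww=p[w]; print("pointer",w.sum(),cv2.fitLine(A(ww),2,0,.01,.01).ravel(),ww.mean(0))
b=near&(p[...,2]>84)&(p[...,2]<93)&(im[...,2]>im[...,0]+30); print("ring",b.sum(),cv2.minEnclosingCircle(A(p[b])))
g=(abs(p[...,0]-440)<40)&(abs(p[...,1]-188)<100)
s=g&(p[...,2]>30)&(p[...,2]<64)&(im[...,0]>im[...,2]+50)
for sg in(1,-1):
    k=s&(sg*(p[...,1]-188)>50); print("stub",k.sum(),p[k].mean(0))
```

```text
754 124.50102968349023 [448.5336767  195.21283846 124.3967102 ] ((448.96368408203125, 195.5998077392578), 30.779197692871094)
78 [(58.3, 285.0), (57.7, 487.2), (58.7, -202.7)]
81 [(57.3, 263.8), (56.9, 489.1), (57.7, -225.8)]
84 [(56.3, 241.8), (55.9, 489.6), (56.5, -248.2)]
87 [(55.2, 219.0), (54.9, 488.8), (55.1, -270.0)]
90 [(54.5, 195.8), (54.5, 486.7), (53.7, -291.0)]
93 [(55.4, 171.9), (55.7, 483.1), (54.2, -311.2)]
96 [(56.5, 147.6), (56.8, 478.1), (55.1, -330.5)]
99 [(57.5, 122.9), (57.7, 471.9), (56.3, -349.0)]
102 [(58.4, 97.9), (58.5, 464.3), (57.3, -366.4)]
pointer 35 [9.9741560e-01 7.1848229e-02 4.6277689e+02 1.9599017e+02] [462.77687547 195.99017187 124.6397082 ]
ring 643 ((449.0882568359375, 195.6431884765625), 49.62211227416992)
stub 108 [447.45616887 262.4775765   54.33845097]
stub 116 [448.07854392 129.04331913  54.00314465]
```

```bash
python3 plan.py 449 195.6 200 -59.2
```

```text
t 20.3167 tcp [ 470.6 -188.5  217.1] jawdir -63.7 w 85.4 F [-0.1 -0.2 -0.3] T [-0.02 -0.02  0.06] j7 -0.88
  shift [ 0.1506 -0.354   0.0163] turn [ 4.00e-03  1.00e-03 -1.65e+00]
  shift [ 0.1506 -0.354   0.0163] turn [ 1.000e-03 -4.000e-03  1.492e+00]
```

Request:
play_rows(targets=[[[0.01,-0.03,0,0,0,-0.1,1],[0.151,-0.354,0,0.004,0.001,-1.65,1],[0.151,-0.354,0,0.004,0.001,-1.65,1],[0.151,-0.354,0,0.004,0.001,-1.65,1],[0.151,-0.354,0,0.004,0.001,-1.65,1],[0.151,-0.354,0,0.004,0.001,-1.65,1],[0.151,-0.354,0,0.004,0.001,-1.65,1],[0.151,-0.354,0,0.004,0.001,-1.65,1],[0.151,-0.354,0,0.004,0.001,-1.65,1],[0.151,-0.354,0,0.004,0.001,-1.65,1],[0.151,-0.354,0,0.004,0.001,-1.65,1],[0.151,-0.354,0,0.004,0.001,-1.65,1],[0.151,-0.354,0,0.004,0.001,-1.65,1],[0.151,-0.354,0,0.004,0.001,-1.65,1],[0.151,-0.354,0,0.004,0.001,-1.65,1],[0.151,-0.354,0,0.004,0.001,-1.65,1],[0.151,-0.354,0,0.004,0.001,-1.65,1]]])

```text
time_s: 21.73
tcp_pos: [448.4, 195.8, 215.2]
tcp_rot: [-1.553, -2.728, 0.001]
ft_force: [0.3, -0.3, -0.3]
width: 85.3
```

```bash
python3 plan.py 449 195.6 110 -59.2
```

```text
t 21.7333 tcp [448.4 195.8 215.2] jawdir 30.7 w 85.3 F [ 0.3 -0.3 -0.3] T [ 0.02 -0.02  0.01] j7 -0.07
  shift [-0.0008  0.0006  0.1052] turn [-0.002 -0.003 -0.002]
  shift [-0.0008  0.0006  0.1052] turn [-4.00e-03  3.00e-03  3.14e+00]
```

Request:
play_rows(targets=[[[0,0.001,0.03,-0.002,-0.003,0,1],[-0.001,0.001,0.06,-0.002,-0.003,0,1],[-0.001,0.001,0.085,-0.002,-0.003,0,1],[-0.001,0.001,0.105,-0.002,-0.003,0,1],[-0.001,0.001,0.115,-0.002,-0.003,0,1],[-0.001,0.001,0.119,-0.002,-0.003,0,1],[-0.001,0.001,0.119,-0.002,-0.003,0,1]]])

```text
time_s: 22.32
tcp_pos: [449.6, 196.0, 96.5]
tcp_rot: [1.551, 2.731, 0.0]
ft_force: [0.7, -0.7, 1.1]
width: 85.2
```

Run:
```python
from plan import *
from h import *
plan(449,195.6,95,-59.2)
c=robot.capture("scene")
cv2.imwrite("pics/s10.png",cv2.resize(c["image"][210:330,350:490,::-1],None,fx=5,fy=5))
```

```text
t 22.3167 tcp [449.6 196.   96.5] jawdir 30.8 w 85.2 F [ 0.7 -0.7  1.1] T [ 0. -0.  0.] j7 -0.21
  shift [-0.     -0.0007  0.0015] turn [0. 0. 0.]
  shift [-0.     -0.0007  0.0015] turn [-0.000e+00  1.000e-03 -3.141e+00]
```

View pics/s10.png

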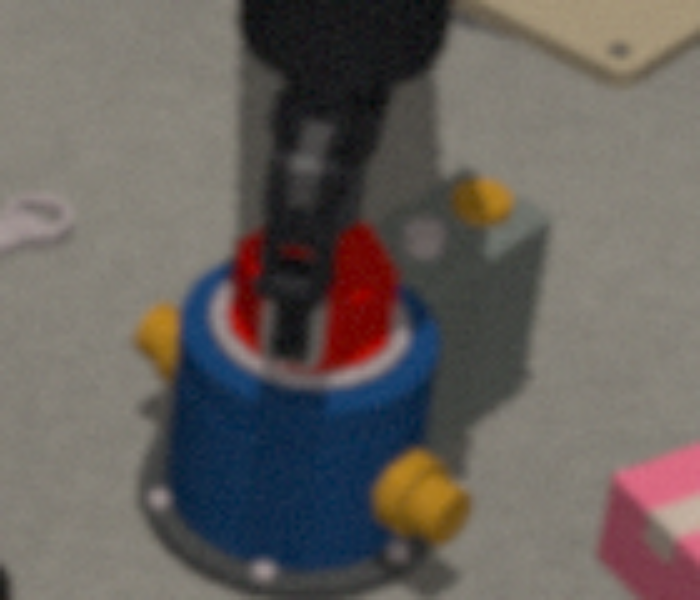

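Request:
play_rows(targets=[[[0,0,0,0,0,0,0.3],[0,0,0,0,0,0,0.3],[0,0,0,0,0,0,0.3],[0,0,0,0,0,0,0.3],[0,0,0,0,0,0,0.3],[0,0,0,0,0,0,0.3],[0,0,0,0,0,0,0.3]]])

```text
time_s: 22.95
tcp_pos: [450.4, 196.0, 97.9]
tcp_rot: [1.55, 2.729, 0.002]
ft_force: [-2.8, -0.9, 7.6]
width: 52.8
```

Run:
```python
from plan import *
from h import *
plan(449,195.6,95,-59.2)
c=robot.capture("scene")
cv2.imwrite("pics/s11.png",cv2.resize(c["image"][210:330,350:490,::-1],None,fx=5,fy=5))
```

```text
t 22.95 tcp [450.4 196.   97.9] jawdir 30.8 w 52.8 F [-2.8 -0.9  7.6] T [-0.39  0.56  0.02] j7 -0.21
  shift [ 0.0004 -0.0014  0.0029] turn [0.002 0.002 0.   ]
  shift [ 0.0004 -0.0014  0.0029] turn [-3.000e-03  3.000e-03 -3.141e+00]
```

View pics/s11.png

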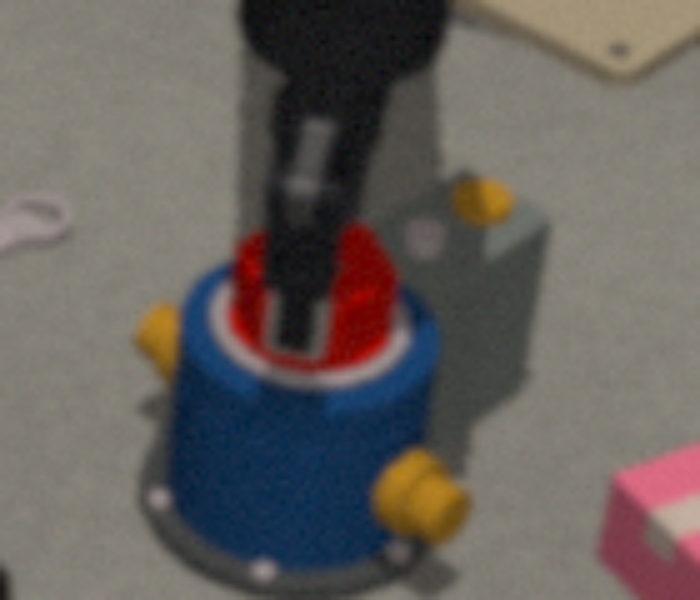

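Head gripped on two flats (52.8). Try counter-clockwise (negative tool turn) gently.

Request:
play_rows(targets=[[[0,0,0,0,0,-0.03,0.3],[0,0,0,0,0,-0.06,0.3],[0,0,0,0,0,-0.09,0.3],[0,0,0,0,0,-0.12,0.3],[0,0,0,0,0,-0.15,0.3],[0,0,0,0,0,-0.15,0.3]]])

```text
time_s: 23.5
tcp_pos: [449.6, 197.1, 98.1]
tcp_rot: [-1.346, -2.838, -0.004]
ft_force: [-7.8, 3.2, 12.0]
width: 52.7
```

```bash
python3 plan.py 449 195.6 97 -59.2
```

```text
t 23.5 tcp [449.6 197.1  98.1] jawdir 39.3 w 52.7 F [-7.8  3.2 12. ] T [ 0.82  1.72 -2.62] j7 -0.07
  shift [-0.0008 -0.0014  0.001 ] turn [ 0.002 -0.001  0.148]
  shift [-0.0008 -0.0014  0.001 ] turn [ 2.000e-03  3.000e-03 -2.994e+00]
```

A resisting moment of -2.6 Nm looks like the stop. Try the other way.

Request:
play_rows(targets=[[[0,0,0,0,0,0.05,0.3],[0,0,0,0,0,0.1,0.3],[0,0,0,0,0,0.15,0.3],[0,0,0,0,0,0.2,0.3],[0,0,0,0,0,0.25,0.3],[0,0,0,0,0,0.3,0.3],[0,0,0,0,0,0.35,0.3],[0,0,0,0,0,0.35,0.3]]])

```text
time_s: 24.17
tcp_pos: [450.2, 196.6, 98.0]
tcp_rot: [1.819, 2.559, 0.003]
ft_force: [-2.4, -0.0, 7.9]
width: 53.1
```

```bash
python3 plan.py 449 195.6 97 -59.2
```

```text
t 24.1667 tcp [450.2 196.6  98. ] jawdir 19.2 w 53.1 F [-2.4 -0.   7.9] T [ 0.29  0.67 -0.06] j7 -0.39
  shift [-0.0006 -0.0014  0.001 ] turn [ 0.003  0.001 -0.202]
  shift [-0.0006 -0.0014  0.001 ] turn [ 1.000e-03 -4.000e-03  2.939e+00]
```

Clockwise turns freely (0.06 Nm), so the thread is left-handed. Turn to about 58°.

Request:
play_rows(targets=[[[0,0,0,0,0,0.08,0.3],[0,0,0,0,0,0.16,0.3],[0,0,0,0,0,0.24,0.3],[0,0,0,0,0,0.32,0.3],[0,0,0,0,0,0.4,0.3],[0,0,0,0,0,0.48,0.3],[0,0,0,0,0,0.56,0.3],[0,0,0,0,0,0.64,0.3],[0,0,0,0,0,0.7,0.3],[0,0,0,0,0,0.75,0.3],[0,0,0,0,0,0.79,0.3],[0,0,0,0,0,0.81,0.3],[0,0,0,0,0,0.81,0.3]]])

```text
time_s: 25.25
tcp_pos: [450.0, 197.5, 98.1]
tcp_rot: [2.679, 1.64, 0.005]
ft_force: [-3.1, 2.4, 7.1]
width: 52.9
```

Run:
```python
from plan import *
from h import *
plan(449,195.6,97,-59.2)
c=robot.capture("scene")
cv2.imwrite("pics/s12.png",cv2.resize(c["image"][210:330,350:490,::-1],None,fx=5,fy=5))
```

```text
t 25.25 tcp [450.  197.5  98.1] jawdir -27.1 w 52.9 F [-3.1  2.4  7.1] T [0.77 0.61 0.03] j7 -1.16
  shift [-0.0022 -0.0001  0.0011] turn [ 0.003 -0.002 -1.01 ]
  shift [-0.0022 -0.0001  0.0011] turn [-2.000e-03 -4.000e-03  2.132e+00]
```

View pics/s12.png

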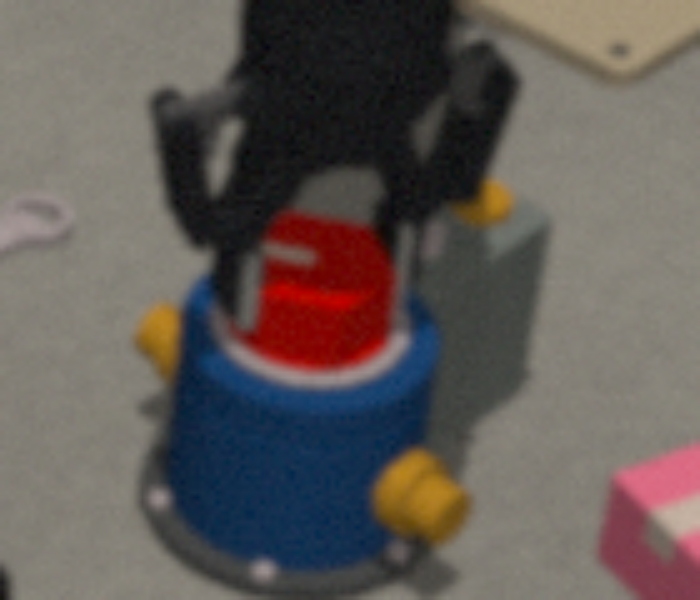

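The cap turned (pointer now at crop (290,255)). Feel for the far stop.

Request:
play_rows(targets=[[[0.0,0,0,0,0,0.02,0.3],[0,0,0,0,0,0.03,0.3],[0,0,0,0,0,0.03,0.3]]])

```text
time_s: 25.55
tcp_pos: [449.7, 197.5, 98.1]
tcp_rot: [2.703, 1.601, 0.004]
ft_force: [-6.0, 2.3, 7.8]
width: 52.8
```

```bash
python3 plan.py 449 195.6 97 -59.2
```

```text
t 25.55 tcp [449.7 197.5  98.1] jawdir -28.7 w 52.8 F [-6.   2.3  7.8] T [0.7  1.11 0.25] j7 -1.18
  shift [-0.002   0.0003  0.0011] turn [ 2.000e-03 -1.000e-03 -1.039e+00]
  shift [-0.002   0.0003  0.0011] turn [-1.000e-03 -3.000e-03  2.103e+00]
```

Request:
play_rows(targets=[[[0,0,-0.002,0,0,0,0.3],[0,0,-0.004,0,0,0,0.3],[0,0,-0.006,0,0,0,0.3],[0,0,-0.006,0,0,0,0.3]]])

```text
time_s: 25.88
tcp_pos: [450.0, 195.7, 103.1]
tcp_rot: [2.703, 1.599, 0.002]
ft_force: [0.1, 0.9, -3.4]
width: 52.8
```

Only the cap's weight is felt, so it's free. Lift.

Request:
play_rows(targets=[[[0,0,-0.003,0,0,0,0.3],[0,0,-0.007,0,0,0,0.3],[0,0,-0.012,0,0,0,0.3],[0,0,-0.018,0,0,0,0.3],[0,0,-0.03,0,0,0,0.3],[0,0,-0.045,0,0,0,0.3],[0,0,-0.06,0,0,0,0.3],[0,0,-0.075,0,0,0,0.3],[0,0,-0.085,0,0,0,0.3],[0,0,-0.09,0,0,0,0.3],[0,0,-0.09,0,0,0,0.3],[0,0,-0.09,0,0,0,0.3],[0,0,-0.09,0,0,0,0.3],[0,0,-0.09,0,0,0,0.3]]])

```text
time_s: 27.05
tcp_pos: [449.2, 195.7, 192.0]
tcp_rot: [2.703, 1.6, -0.0]
ft_force: [0.8, -0.5, -3.4]
width: 53.0
```

Run:
```python
from plan import *
from h import *
plan(449,195.6,97,-59.2)
c=robot.capture("scene")
cv2.imwrite("pics/s13.png",c["image"][:,:,::-1])
c=robot.capture("top");p=cloud(c)
cv2.imwrite("pics/t13.png",c["image"][:,:,::-1])
print("top",rect(p,(412,268),0,122,145))
print(robot.get_state()["dq"].round(3))
```

```text
t 27.05 tcp [449.2 195.7 192. ] jawdir -28.8 w 53.0 F [ 0.8 -0.5 -3.4] T [ 0.02  0.02 -0.04] j7 -1.09
  shift [-0.0001 -0.0002  0.095 ] turn [-0.     0.    -1.039]
  shift [-0.0001 -0.0002  0.095 ] turn [1.000e-03 0.000e+00 2.102e+00]
top {'c': (469.8, -188.9), 'z': 133.3, 'size': (88.4, 64.8), 'long_deg': 26.2, 'n': 1682, 'mean': array([ 468.7, -188.3,  133.3])}
[ 0.001 -0.002  0.002 -0.004 -0.     0.    -0.   ]
```

View pics/s13.png

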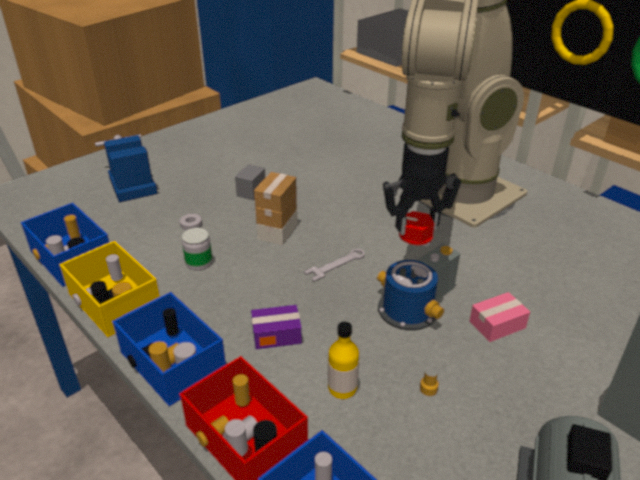

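View pics/t13.png

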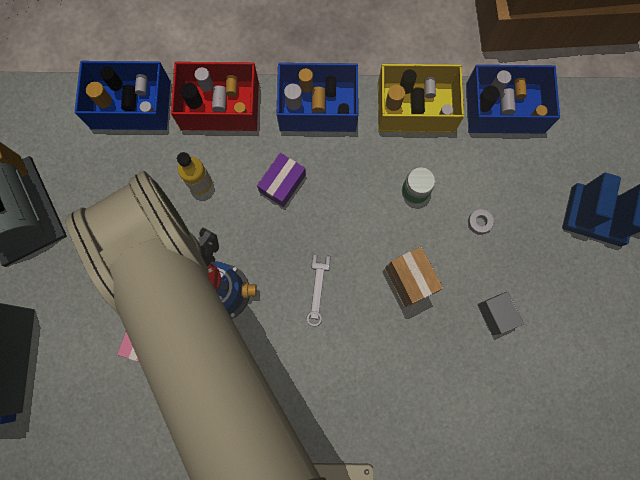

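The scene view shows the cap in the gripper at (416,228), above the open housing at (410,290). The column stands at (275,205), with its top within about 2 mm of the white carton's measured centre. Handing in.

```bash
python3 -c "
from station import robot
print(robot.sign_off())"
```

```text
the job is handed in; nothing more can be done
None
```

The job is handed in: carton_b and then carton_a stand on the white carton, and the cap is off and held in the gripper. The robot's clock stood at about 27 s of the 70 s allowed.

- **Column:** in the top camera, carton_a's centre lies about 2 mm from the centre I first measured for the white carton, with the same angle (26.2°). Its top is at 133 mm, against 132 mm for three cartons. I did not re-measure the white carton, which is hidden under the others. The scene picture shows it square and in place.
- **Cap:** counter-clockwise it stopped with 2.6 Nm of resistance; clockwise it turned freely, so the thread is left-handed. After about 59° it lifted off with only its own weight felt, 3.4 N. It is at rest about 94 mm above the mouth, with the fingers at 53.0 mm on the 54 mm head.
- **Other things:** in the last pictures the six bystanders stand where they began; I judged this by eye and did not measure it.
- **What went wrong:** early on I turned the wrist the wrong way. Joint 7 reached the end of its range (2.6 rad), and the tool strayed, tilted, down to 49 mm above the bench. It touched nothing I could see or feel in the forces, and I turned it back. I don't know whether that counts as passing the joint's range.

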